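# Clamp the flanged cover onto the bench vacuum port

## Task

Set the loose flanged steel cover on the flange of the vacuum port, seated flat over its centring boss, swing the open hinged clamp ring fully shut around both flanges, and press the sprung latch strap down until it stays hooked under its catch. Let everything go, and leave the tools and other things around as they are.

Things in the scene. Friction and masses are not known exactly. Their poses are not given: they have to be found in the camera images.
- port_stand: the vacuum port, fixed to the bench: grey base plate 140 (x) x 110 (y) x 12 mm carrying an upright steel pipe with a flange 56 mm across. Origin at the underside of the plate, below the pipe's axis; z up; its -x side is the front, where the clamp ring opens. The clamp's upright hinge axis is at x = +42 mm, y = 0 in this frame, its pin's top 70 mm high.
- port_seat (a point): centre of the port flange's top face, 56 mm above the bench, where the cover's underside belongs. A centring boss 24 mm across stands 6 mm high on it, chamfered to 18 mm at its top.
- cover_mid (a point): centre of the loose cover (0.22 kg), which stands upright on the bench, 25 mm above its underside. Round, 50 mm high: bottom flange 56 mm across and 6 mm thick, collar 36 mm across up to 10 mm, plain neck 30 mm across up to 43 mm (grip it there), nipple on top. In its underside a socket 27 mm across, 7 mm deep, fits loosely over the boss.
- clamp_right (a joint): angle (rad) of the right (-y) half of the aluminium clamp ring: 0 = shut, 1.0 = wide open; starts open, stays where left (about 6 N at a tab moves both halves). It turns about the stand's upright hinge axis; opening carries its front end to the stand's -y. The halves are geared: moving one moves the other equally. Shut, the ring is 74 mm across, 44 to 68 mm above the bench.
- clamp_left (a joint): angle (rad) of the left (+y) half of the clamp ring, mirror image of the right one: 0 = shut, grows as its front end opens to the stand's +y. The lips of both halves overlap the two flanges, so the cover can go on only while the ring is open.
- clamp_right_tab (a point): middle of the free outer face of the upright thumb tab on the right half (18 mm wide, 4 mm thick, top 95 mm above the bench; this point 82 mm above it), 72 mm from the hinge axis. Ring shut: x = -18, y = -40 mm in the stand's frame. The face is square to its circle about the hinge axis. Push it from outside, above the ring's top (68 mm), to shut the ring.
- clamp_left_tab (a point): the same on the left half; when shut at x = -18, y = +40 mm in the stand's frame.
- latch (a joint): angle (rad) of the latch strap on the front ear of the left half: 0.55 = sprung up, about 0 = down and hooked under the right half's catch. A spring lifts it again unless, with the ring within 0.02 rad of shut, it is pressed fully down past the catch's snap (about 8 N). Its level pin, along the stand's x, is at x = -47, y = +14 mm, 60 mm above the bench when the ring is shut.
- latch_pad (a point): middle of the top of the 18 mm wide thumb pad with rolled end, at the strap's free end. Ring shut, strap down: x = -47, y = -32 mm in the stand's frame, 75 mm above the bench; the strap's smooth flat top (10 mm wide) then runs from y = +4 to -40 mm. Ring shut, strap up: its end is at about y = -26 mm, 100 mm high. Press straight down at y = -12 to -22 mm; the end slides outward under the finger.
- pot_white_lid: bystander: low round pot with a white lid, 45 mm across, 25 mm high; origin at the centre of its underside. It and the cover stand to the left and right of the port, either way round.
- pliers_halfround: bystander: steel pliers 47x80x12 mm lying in front of the port; origin at the centre of its underside
- scriber: bystander: scriber with wooden handle 12x116x12 mm lying near the front edge; origin at the centre of its underside
- chasing_hammer: bystander: hammer with a wooden handle 54x219x27 mm lying behind the port; origin at the centre of its underside
Mind the look-alikes: they are no part of the job. Several things look just like the part that bears cover_mid: the one meant starts farthest from the robot's base.

How it is judged:
On the way, in this order (a step that is already met when the one before it is completed fails the run):
1. the cover is seated on the port flange while the clamp ring is still open (horizontal distance between cover_mid and port_seat below 0.004 m and z of cover_mid in the frame of port_seat between 0.0225 and 0.0275 m and value of joint clamp_right above 0.3 rad), for 0.2 s.
2. the clamp ring is swung shut around both flanges (value of joint each of clamp_right, clamp_left below 0.12 rad), for 0.1 s.
At the end, for the whole second after the job is handed in: The cover sits upright on the port flange (centred within 4 mm, height within 2.5 mm, tilt under 0.06 rad), both clamp halves are within 0.05 rad of shut, and the latch strap stays down (under 0.12 rad) by itself (horizontal distance between cover_mid and port_seat below 0.004 m and z of cover_mid in the frame of port_seat between 0.0225 and 0.0275 m and angle between cover_mid's own z axis and vertical below 0.06 rad and value of joint each of clamp_right, clamp_left below 0.05 rad and value of joint latch below 0.12 rad); the robot touches nothing.
It fails at once if a bystander is pushed more than 30 mm from its place (distance of any of pot_white_lid, pliers_halfround, scriber, chasing_hammer from where it was at the start of the episode above 0.03 m).
It also fails if it takes over 58 s, if anything falls off the work surface, if the arm or the gripper's body presses on something with over 40 N, if the wrist force passes 120 N, or if a joint passes its speed limit or range.

## Robot

A 7-joint arm with a two-finger parallel gripper is mounted at the origin on a cart in front of the work surface, level with it; the furniture and walls round the work are solid. World frame = base frame: x ahead of the robot, y to its left, z up, the work surface at z = 0. Lengths are in m, angles in rad, forces in N, time in s.
With the tool pointing down it reaches from about 0.4 to 0.9 m from the base axis. Payload 5.5 kg.
Tool frame: the origin (TCP) lies between the finger pads; the fingertips stand tips_ahead ahead of it and the grasp point (between the pads) lies 3 mm ahead of it (tips_ahead is the distance from the TCP to the fingertips, in m); z points along the fingers, y is the line along which they close (so a half turn about z gives the same grasp; the last joint's range is limited). The gripper opens to 92 mm and grips with 3 to 60 N. Pads are 19 mm wide; open, the fingers measure 130 mm over their backs; the gripper's body (75 mm by 190 mm) begins 47 mm behind the grasp point.
Start: joints at [-0.954, 0.501, -0.427, 1.55, 0.221, 1.138, -0.21], TCP at [0.225, 0.61, 0.249] pointing down, gripper open.
Joint ranges: [-2.88, 2.88], [-0.31, 2.03], [-1.54, 1.56], [0.2, 2.42], [-1.41, 4.55], [0.19, 2.02], [-2.57, 2.57]. Speed limits (rad/s): [2.57, 2.57, 3.14, 3.14, 3.14, 3.14, 3.14].

## Interface

Orientations are given as a rotation vector (axis times angle).
In Python, from cell import * gives the robot as it stands.
- The arm moves only by the tool send_rows, never from a script. Its argument "commands" is a list of rows, each a list of 3 entries, a list of its own where there are three numbers: the shift along the tool's x, y, z in m, then the turn, a rotation vector about the tool's x, y, z in rad, then the finger opening in m, from 0 to 0.0918. A call has 1 to 8 rows; each row shifts and turns the commanded pose from where the row before left it, along the tool's axes as they then stand; what a row does not reach is not made up. A row lasts 1/10 s, in which the tool goes at most 50 mm and 8.59 degrees, less where a joint would pass 70% of its speed; a pose out of reach is approached as far as the arm can. A call with a gripper value outside its range is refused whole. The fingers move at their own pace and stop on an object; "grip_force" is the grip in N (left out, the last holds). Time passes only in rows, so rows that do not move let the fingers close. It gives the time, the measured TCP pose, the force, the opening and the grip force at its end, in the units of the state.
- read_state(): the state, without advancing time (a new reading comes with each control period).
- snapshot(name): name is "scene" or "top"; returns a dict with "color" (420x560x3 uint8, red, green, blue), "z_map" (420x560 float32, m along the optical axis (not along the pixel's ray), 0 where there is no reading), "fx", "fy", "cx", "cy" (pixels), "D" ([k1, k2, p1, p2, k3] as OpenCV has them; the pictures are not rectified), "position" and "rotation" of the camera in the world. Camera axes: x right, y down, z forward; pixel columns grow to the right and rows downward; lengths in m; the calibration is good to about 2 mm. A picture is of the moment at which its call begins.
- finish_job(): hands the job in; it is judged then, once.
Trained networks look in a picture, given as the dict that the camera call returned (one of the last four; its "shot" number tells which), for a name from the list of things; names that differ only in an ending like _2 or _b are one class to them, and where a whole thing is asked for, a point or a joint stands for the part that bears it (a point fixed in the world has none). Each returns a list of dicts, best first, with "conf" (0 to 1); they miss things now and then, are a little off and sometimes report something else, mostly with a low value. They report only what shows in the picture. A call takes as long as a camera call. They do not tell look-alikes from the thing itself.
- boxes_of(thing, picture): "point" ([column, row] in pixels, amid what is visible of it).
- silhouettes(thing, picture): "pixels" (420x560 bool, what is visible of it) and "point" ([column, row] in pixels, amid what is visible of it).
- mark_of(thing, picture): "point" ([column, row] in pixels: a listed point, or the origin of a listed thing).
The state is a dict: "clock": time; "joints": joint angles; "dq": joint speeds; "joint_torque": joint torques, N m; "tcp_pos": TCP position; "orientation": TCP orientation; "ft_force": force on the tool from outside, world axes, zero at the start; "wrist_torque": the same for the moment, N m; "width": finger opening in m; "gripper_force": force on a finger pad.
Only numpy, scipy, OpenCV 4.12 (cv2) and the standard library are available. Lean on these libraries where they do the work, as an engineer would, in place of code of your own. Each camera call takes 0.05 s, during which the arm holds its last target. There are 200 camera calls.

## Working session

There is one attempt and no reset: what is moved stays moved. The work goes in short steps, Python scripts to look and compute and a tool call to move; the robot and the scene stay as the last step left them, time stands still between calls to the robot, and variables do not carry over. Pictures are saved under pics/ and viewed, at most 10 in all, crops included, and the job is handed in when it is done.

Besides the shell and the picture viewer there is one more tool, called after "Emit:" as name(argument=value, ...) on one line, values as JSON. send_rows: Moves the arm, as the interface text tells. Its arguments: {"type":"object","properties":{"commands":{"type":"array"},"grip_force":{"type":"number"}},"required":["commands"]}

```bash
ls; mkdir -p pics
cat > h.py <<'E'
from cell import *
import numpy as np, cv2
from scipy.spatial.transform import Rotation as R
def rot(s):
    r=np.array(s['rotation']); return r if r.shape==(3,3) else R.from_rotvec(r).as_matrix()
def ray(s,p):
    K=np.array([[s['fx'],0,s['cx']],[0,s['fy'],s['cy']],[0,0,1]])
    u=cv2.undistortPoints(np.array([[p]],float),K,np.array(s['D'],float))[0,0]
    return np.array([u[0],u[1],1.])
def pt(s,p):
    c,r=int(round(p[0])),int(round(p[1]))
    w=s['z_map'][max(r-1,0):r+2,max(c-1,0):c+2]; w=w[w>0]
    return rot(s)@(ray(s,p)*np.median(w))+np.array(s['position']) if len(w) else None
def onz(s,p,z):
    d=rot(s)@ray(s,p); o=np.array(s['position']); return o+d*(z-o[2])/d[2]
def cloud(s):
    K=np.array([[s['fx'],0,s['cx']],[0,s['fy'],s['cy']],[0,0,1]])
    g=np.stack(np.meshgrid(np.arange(560.),np.arange(420.)),-1).reshape(-1,1,2)
    u=cv2.undistortPoints(g,K,np.array(s['D'],float)).reshape(420,560,2)
    P=np.dstack([u,np.ones((420,560))])*s['z_map'][...,None]
    return P@rot(s).T+np.array(s['position'])
def save(s,n): cv2.imwrite(f'pics/{n}.png',s['color'][...,::-1])
def two(a,pa,b,pb):
    A=[];y=[]
    for s,p in((a,pa),(b,pb)):
        d=rot(s)@ray(s,p); d/=np.linalg.norm(d); M=np.eye(3)-np.outer(d,d); A.append(M); y.append(M@np.array(s['position']))
    return np.linalg.lstsq(np.vstack(A),np.hstack(y),rcond=None)[0]
E
python3 - <<'E'
from h import *
np.set_printoptions(precision=4,suppress=True)
st=read_state(); print({k:np.round(v,4) for k,v in st.items() if not isinstance(v,str)})
try: print(tips_ahead)
except Exception as e: print(e)
S={n:snapshot(n) for n in('scene','top')}
for n,s in S.items():
    save(s,n); print(n,s['position'],rot(s).tolist(),s['fx'])
    for t in ['port_stand','port_seat','cover_mid','clamp_right_tab','clamp_left_tab','latch_pad','pot_white_lid','pliers_halfround','scriber','chasing_hammer']:
        for d in mark_of(t,s)[:4]:
            print(t,np.round(d['point']),round(d['conf'],2),pt(s,d['point']))
E
```

```text
pics
{'clock': np.float64(0.0), 'joints': array([-0.9538,  0.5019, -0.4268,  1.5514,  0.2208,  1.1383, -0.2103]), 'dq': array([-0.0006,  0.0017,  0.0008, -0.0009,  0.0006, -0.0021,  0.002 ]), 'joint_torque': array([  0.0003, -56.6599,  -5.8164, -27.9104,  -0.0687,   0.0307,
         0.0002]), 'tcp_pos': array([0.225 , 0.6091, 0.2477]), 'orientation': array([-0.5527, -3.0922,  0.003 ]), 'ft_force': array([ 0.0189, -0.6622,  0.7322]), 'wrist_torque': array([ 0.046 , -0.0295,  0.0143]), 'gripper_force': np.float64(0.0), 'width': np.float64(0.0917)}
0.022
scene [ 0.1801 -0.5973  0.8397] [[0.808364332581384, -0.45188951675209654, 0.37728367372550115], [-0.5886726272383959, -0.6242280725368444, 0.513618390828425], [0.0034122940228428766, -0.6372873591296887, -0.7706186982827558]] 390.30104430009305
port_stand [281. 216.] 0.58 [ 0.5712 -0.0625  0.022 ]
port_seat [280. 204.] 0.91 [ 0.5762 -0.0515  0.059 ]
cover_mid [259. 330.] 0.96 [ 0.3386 -0.3024  0.045 ]
cover_mid [288. 282.] 0.71 [ 0.4641 -0.2395  0.03  ]
cover_mid [279. 204.] 0.56 [ 0.5735 -0.0485  0.0596]
clamp_right_tab [306. 209.] 0.
[... 653 characters left out ...]
0.009332785702690943], [0.00125576284617554, -0.21552245192682348, -0.9764980777119454]] 439.5525544685136
port_stand [262. 205.] 0.58 [ 0.5647 -0.0529  0.0558]
port_stand [224. 179.] 0.17 [0.6081 0.0278 0.0826]
port_seat [262. 194.] 0.85 [ 0.5868 -0.0512  0.0621]
cover_mid [376. 319.] 0.83 [ 0.3434 -0.2917  0.0462]
cover_mid [346. 252.] 0.59 [ 0.4756 -0.2306  0.0463]
clamp_right_tab [294. 184.] 0.68 [ 0.6106 -0.1161  0.0634]
clamp_left_tab [225. 181.] 0.63 [0.6078 0.0262 0.0676]
latch_pad [231. 202.] 0.61 [0.5589 0.0093 0.0917]
pliers_halfround [287. 296.] 0.63 [ 0.3826 -0.1129 -0.0011]
scriber [220. 295.] 0.44 [0.376  0.0267 0.0076]
chasing_hammer [332. 149.] 0.73 [ 0.7092 -0.2005  0.0162]
```

View pics.

View pics/scene.png

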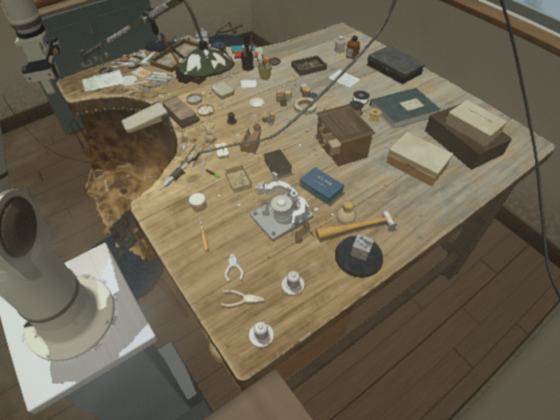

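View pics/top.png

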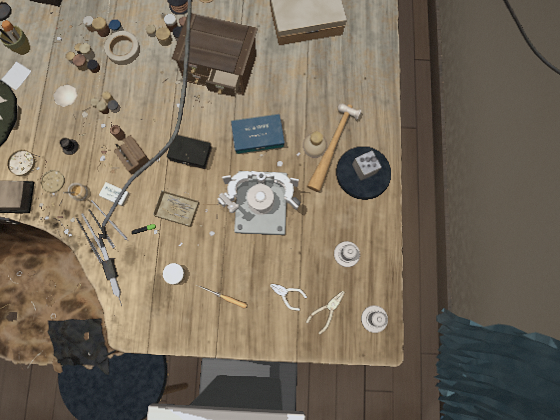

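The pictures show the port at about (262,196) in top with its ring open and boss visible, and two covers: (346,252) and (375,319) in top. The first is farther from the base, so it's the one meant. The pot is at (174,273). Next I'll refine the positions.

Run:
```python
from h import *
np.set_printoptions(precision=4,suppress=True)
S={n:snapshot(n) for n in('scene','top')}
def fit(P,name):
    c=cv2.minEnclosingCircle(P[:,:2].astype(np.float32)); b=(P[:,:2].min(0)+P[:,:2].max(0))/2
    A=np.c_[2*P[:,:2],np.ones(len(P))]
    print(name,len(P),'mean',P.mean(0),'box',b,'enc',c, 'ext',np.ptp(P[:,:2],axis=0))
for n,s in S.items():
    C=cloud(s)
    for nm,(x,y,r),zs in [('cover',(.47,-.235,.05),[(.004,.012),(.035,.06),(.012,.034)]),('port',(.575,-.05,.034),[(.05,.059),(.0595,.068)]),('plate',(.56,-.05,.11),[(.007,.018)])]:
        d=np.hypot(C[...,0]-x,C[...,1]-y)
        m0=(d<r)&(s['z_map']>0)
        for z in zs:
            m=m0&(C[...,2]>z[0])&(C[...,2]<z[1])
            if m.sum()>5: fit(C[m],f'{n} {nm} {z}')
        if nm=='plate':
            m=m0&(C[...,2]>.007)&(C[...,2]<.018)
            print(cv2.minAreaRect(C[m][:,:2].astype(np.float32)))
    for t in['cover_mid','port_seat','clamp_right','latch','port_stand']:
        for d in silhouettes(t,s)[:3]:
            m=d['pixels'];Q=C[m&(s['z_map']>0)]
            print(n,t,round(d['conf'],2),np.round(d['point']),m.sum(),'med',np.median(Q,0),'box',(np.percentile(Q,2,0)+np.percentile(Q,98,0))/2,'rng',np.ptp(Q,axis=0))
mk={n:{t:mark_of(t,s) for t in['cover_mid','port_seat','clamp_right_tab','clamp_left_tab','latch_pad']} for n,s in S.items()}
for t in mk['top']:
    for a in mk['scene'][t][:2]:
        for b in mk['top'][t][:2]:
            p=two(S['scene'],a['point'],S['top'],b['point']); 
            if -.01<p[2]<.12: print(t,p,np.round(a['conf'],2),np.round(b['conf'],2),onz(S['top'],b['point'],p[2]))
a=cv2.resize(S['top']['color'][150:290,200:390],None,fx=4,fy=4,interpolation=cv2.INTER_CUBIC)
cv2.imwrite('pics/crop1.png',a[...,::-1])
```

```text
scene cover (0.004, 0.012) 156 mean [ 0.4726 -0.2447  0.0061] box [ 0.4747 -0.2384] enc ((0.4710317850112915, -0.23478740453720093), 0.03485263139009476) ext [0.0612 0.0535]
scene cover (0.035, 0.06) 129 mean [ 0.4763 -0.2406  0.044 ] box [ 0.4787 -0.2386] enc ((0.47808587551116943, -0.23875264823436737), 0.015591150149703026) ext [0.0297 0.0298]
scene cover (0.012, 0.034) 64 mean [ 0.4712 -0.247   0.0222] box [ 0.4762 -0.2434] enc ((0.4761715531349182, -0.2422678917646408), 0.015360700897872448) ext [0.0292 0.0215]
scene port (0.05, 0.059) 234 mean [ 0.58   -0.0499  0.055 ] box [ 0.5814 -0.0481] enc ((0.5810484886169434, -0.04801386594772339), 0.028640929609537125) ext [0.0534 0.0556]
scene port (0.0595, 0.068) 32 mean [ 0.5816 -0.048   0.0614] box [ 0.5824 -0.0481] enc ((0.5822681188583374, -0.04901767522096634), 0.010640207678079605) ext [0.0204 0.0176]
scene plate (0.007, 0.018) 906 mean [ 0.5568 -0.0544  0.0114] box [ 0.5813 -0.0482] enc ((0.5811280012130737, -0.049042243510484695), 0.08521421998739243) ext [0.1402 0.1119]
((0.5812334418296814, -0.04797548055648804), (0.13906879
[... 2788 characters left out ...]
0.68 [236. 204.] 194 med [0.5584 0.0107 0.087 ] box [0.5601 0.0135 0.0492] rng [0.054  0.0531 0.1078]
top port_stand 0.68 [260. 203.] 3837 med [ 0.5774 -0.0453  0.0147] box [ 0.5744 -0.0452  0.0508] rng [0.1417 0.1788 0.1078]
top port_stand 0.52 [231. 201.] 147 med [0.5559 0.0092 0.0913] box [0.5589 0.0134 0.0503] rng [0.0457 0.0392 0.1042]
cover_mid [ 0.3452 -0.2937  0.0236] 0.96 0.82 [ 0.3488 -0.295   0.0236]
port_seat [ 0.5891 -0.0435  0.0412] 0.65 0.56 [ 0.5894 -0.0436  0.0412]
clamp_right_tab [ 0.6134 -0.1144  0.0725] 0.83 0.83 [ 0.613  -0.1142  0.0725]
clamp_left_tab [0.6084 0.0323 0.0742] 0.64 0.9 [0.6149 0.0303 0.0742]
latch_pad [0.5523 0.0092 0.0997] 0.45 0.66 [0.5578 0.0074 0.0997]
```

View pics/crop1.png

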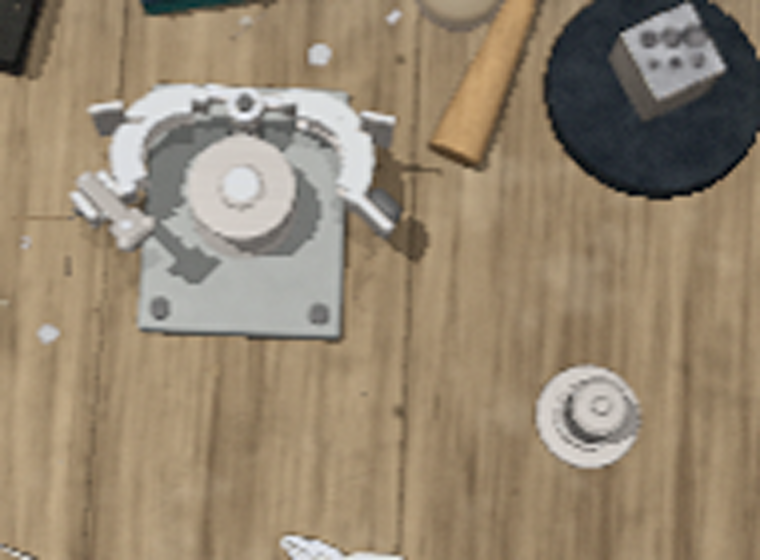

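Emit:
send_rows(commands=[[[0, 0, 0], [0, 0, -0.118], 0.0918], [[0, 0, 0], [0, 0, -0.118], 0.0918], [[0, 0, 0], [0, 0, -0.118], 0.0918], [[-0.025, -0.04, 0], [0, 0, 0], 0.0918], [[-0.025, -0.04, 0], [0, 0, 0], 0.0918], [[-0.025, -0.04, 0], [0, 0, 0], 0.0918], [[-0.025, -0.04, 0], [0, 0, 0], 0.0918], [[-0.025, -0.04, 0], [0, 0, 0], 0.0918]], grip_force=25)

```text
clock: 3.0
tcp_pos: [0.351, 0.4082, 0.2489]
orientation: [-0.001, 3.141, 0.001]
ft_force: [1.0, 0.2, -0.6]
width: 0.0916
gripper_force: 0.0
```

Emit:
send_rows(commands=[[[-0.009, -0.045, 0], [0, 0, 0], 0.0918], [[-0.009, -0.045, 0], [0, 0, 0], 0.0918], [[-0.009, -0.045, 0], [0, 0, 0], 0.0918], [[-0.009, -0.045, 0], [0, 0, 0], 0.0918], [[-0.009, -0.045, 0], [0, 0, 0], 0.0918], [[-0.009, -0.045, 0], [0, 0, 0], 0.0918], [[-0.009, -0.045, 0], [0, 0, 0], 0.0918], [[-0.009, -0.045, 0], [0, 0, 0], 0.0918]])

```text
clock: 3.8
tcp_pos: [0.4225, 0.048, 0.2492]
orientation: [-0.001, 3.14, 0.0]
ft_force: [1.1, 0.6, -0.1]
width: 0.0919
gripper_force: 0.0
```

Emit:
send_rows(commands=[[[-0.009, -0.045, 0], [0, 0, 0], 0.0918], [[-0.009, -0.045, 0], [0, 0, 0], 0.0918], [[-0.009, -0.045, 0], [0, 0, 0], 0.0918], [[-0.009, -0.045, 0], [0, 0, 0], 0.0918], [[-0.009, -0.045, 0], [0, 0, 0], 0.0918], [[-0.009, -0.045, 0.04], [0, 0, 0], 0.0918], [[0, 0, 0.04], [0, 0, 0], 0.0918], [[0, 0, 0], [0, 0, 0], 0.0918]])

```text
clock: 4.6
tcp_pos: [0.4709, -0.2119, 0.1712]
orientation: [-0.004, -3.133, -0.005]
ft_force: [-1.7, 1.0, -0.5]
width: 0.0917
gripper_force: 0.0
```

Emit:
send_rows(commands=[[[-0.004, -0.016, 0.02], [0, 0, 0], 0.0918], [[0, 0, 0], [0, 0, 0], 0.0918], [[0, 0, 0], [0, 0, 0], 0.0918], [[0, 0, 0], [0, 0, 0], 0.0918]])

```text
clock: 5.0
tcp_pos: [0.4797, -0.2273, 0.1575]
orientation: [-0.003, 3.14, -0.0]
ft_force: [-0.6, -0.7, 0.2]
width: 0.0917
gripper_force: 0.0
```

Run:
```python
from h import *
st=read_state(); print(np.round(st['tcp_pos'],4),np.round(R.from_rotvec(st['orientation']).as_matrix(),3).tolist())
for n in('scene','top'):
    s=snapshot(n); C=cloud(s)
    m=(np.hypot(C[...,0]-.478,C[...,1]+.238)<.032)&(C[...,2]>.035)&(C[...,2]<.06)
    print(n,m.sum(),(C[m].min(0)+C[m].max(0))/2,np.ptp(C[m],axis=0))
```

```text
[ 0.4797 -0.2273  0.1575] [[-1.0, -0.002, 0.002], [-0.002, 1.0, -0.0], [-0.002, -0.0, -1.0]]
scene 126 [ 0.47892932 -0.23845309  0.04284324] [0.03098175 0.03059055 0.01529808]
top 4 [ 0.47419907 -0.22690945  0.04504427] [0.01047297 0.00557386 0.00290246]
```

Emit:
send_rows(commands=[[[0.0015, -0.01, 0.02], [0, 0, 0], 0.0918], [[0, 0, 0.035], [0, 0, 0], 0.0918], [[0, 0, 0.03], [0, 0, 0], 0.0918], [[0, 0, 0.02], [0, 0, 0], 0.0918], [[0, 0, 0.0125], [0, 0, 0], 0.0918], [[0, 0, 0], [0, 0, 0], 0.0918], [[0, 0, 0], [0, 0, 0], 0.0918], [[0, 0, 0], [0, 0, 0], 0.06]])

```text
clock: 5.9
tcp_pos: [0.4784, -0.2386, 0.0397]
orientation: [-0.0, 3.139, -0.001]
ft_force: [0.8, 0.6, -0.2]
width: 0.0876
gripper_force: 0.0
```

Emit:
send_rows(commands=[[[0, 0, 0], [0, 0, 0], 0.03], [[0, 0, 0], [0, 0, 0], 0.02], [[0, 0, 0], [0, 0, 0], 0.015], [[0, 0, 0], [0, 0, 0], 0.015], [[0, 0, 0], [0, 0, 0], 0.015], [[0, 0, 0], [0, 0, 0], 0.015]], grip_force=25)

```text
clock: 6.5
tcp_pos: [0.4772, -0.2381, 0.0383]
orientation: [0.0, -3.141, -0.0]
ft_force: [0.5, -0.2, -0.4]
width: 0.0402
gripper_force: 0.0
```

Emit:
send_rows(commands=[[[0, 0, 0], [0, 0, 0], 0.015], [[0, 0, 0], [0, 0, 0], 0.015], [[0, 0, 0], [0, 0, 0], 0.015], [[0, 0, 0], [0, 0, 0], 0.015], [[0, 0, 0], [0, 0, 0], 0.015]])

```text
clock: 7.0
tcp_pos: [0.4772, -0.2381, 0.0383]
orientation: [0.0, -3.141, -0.0]
ft_force: [-0.0, 0.2, -0.1]
width: 0.0295
gripper_force: 25.0
```

Emit:
send_rows(commands=[[[0, 0, -0.03], [0, 0, 0], 0.015], [[0, 0, -0.04], [0, 0, 0], 0.015], [[0, 0, -0.04], [0, 0, 0], 0.015], [[0, 0, -0.02], [0, 0, 0], 0.015], [[-0.02, 0.038, 0], [0, 0, 0], 0.015], [[-0.021, 0.038, 0], [0, 0, 0], 0.015], [[-0.021, 0.038, 0], [0, 0, 0], 0.015], [[-0.021, 0.038, 0], [0, 0, 0], 0.015]])

```text
clock: 7.8
tcp_pos: [0.5603, -0.0848, 0.1681]
orientation: [-0.001, -3.141, 0.0]
ft_force: [1.3, -0.9, -1.2]
width: 0.0293
gripper_force: 25.0
```

Emit:
send_rows(commands=[[[-0.021, 0.038, 0], [0, 0, 0], 0.015], [[0, 0, 0], [0, 0, 0], 0.015], [[0, 0, 0], [0, 0, 0], 0.015], [[0, 0, 0], [0, 0, 0], 0.015], [[0, 0, 0], [0, 0, 0], 0.015]])

```text
clock: 8.3
tcp_pos: [0.5804, -0.0501, 0.168]
orientation: [-0.004, -3.14, 0.001]
ft_force: [-0.1, -1.7, -3.2]
width: 0.029
gripper_force: 25.0
```

Run:
```python
from h import *
np.set_printoptions(precision=4,suppress=True)
st=read_state(); print(np.round(st['tcp_pos'],4),np.round(R.from_rotvec(st['orientation']).as_matrix(),3).tolist(),st['width'])
for n in('scene','top'):
    s=snapshot(n); C=cloud(s)
    d=np.hypot(C[...,0]-.5818,C[...,1]+.048)
    for z in [(.115,.128),(.128,.14),(.14,.15),(.1,.2)]:
        m=(d<.034)&(C[...,2]>z[0])&(C[...,2]<z[1])
        if m.sum()>5: print(n,z,m.sum(),C[m].min(0),C[m].max(0),(C[m].min(0)+C[m].max(0))/2)
    if n=='scene': cv2.imwrite('pics/c2.png',cv2.resize(s['color'][130:260,200:360],None,fx=4,fy=4)[...,::-1])
```

```text
[ 0.5804 -0.0501  0.168 ] [[-1.0, 0.002, -0.001], [0.002, 1.0, -0.001], [0.001, -0.001, -1.0]] 0.028990989412402572
scene (0.128, 0.14) 132 [ 0.5526 -0.0788  0.1286] [ 0.59   -0.0258  0.1398] [ 0.5713 -0.0523  0.1342]
scene (0.14, 0.15) 28 [ 0.563  -0.0691  0.1402] [ 0.5851 -0.0309  0.1498] [ 0.574 -0.05   0.145]
scene (0.1, 0.2) 284 [ 0.5526 -0.0805  0.1286] [ 0.59   -0.0186  0.2   ] [ 0.5713 -0.0495  0.1643]
```

View pics/c2.png

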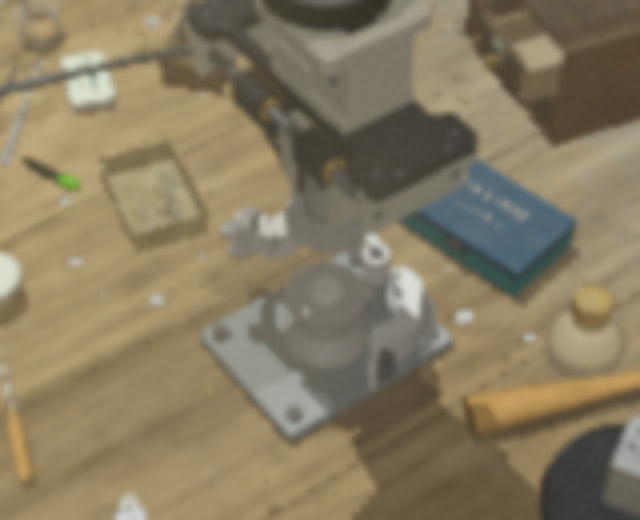

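The picture shows the cover held level over the boss (about (325,290) in the crop), with the fingers clear of the latch strap. Now I'll lower it.

Emit:
send_rows(commands=[[[-0.001, 0.002, 0.02], [0, 0, 0], 0.015], [[0, 0, 0.025], [0, 0, 0], 0.015], [[0, 0, 0.015], [0, 0, 0], 0.015], [[0, 0, 0.007], [0, 0, 0], 0.015], [[0, 0, 0.003], [0, 0, 0], 0.015], [[0, 0, 0], [0, 0, 0], 0.015], [[0, 0, 0], [0, 0, 0], 0.015], [[0, 0, 0], [0, 0, 0], 0.015]])

```text
clock: 9.2
tcp_pos: [0.583, -0.0462, 0.0993]
orientation: [-0.0, 3.14, -0.0]
ft_force: [0.5, -0.4, -2.6]
width: 0.0293
gripper_force: 25.0
```

Run:
```python
from h import *
st=read_state(); print(np.round(st['tcp_pos'],4),np.round(st['ft_force'],2),np.round(st['wrist_torque'],2))
```

```text
[ 0.583  -0.0462  0.0993] [ 0.49 -0.35 -2.64] [ 0.02  0.03 -0.03]
```

Emit:
send_rows(commands=[[[0.001, -0.001, 0.002], [0, 0, 0], 0.015], [[0, 0, 0.002], [0, 0, 0], 0.015], [[0, 0, 0.001], [0, 0, 0], 0.015], [[0, 0, 0.001], [0, 0, 0], 0.015], [[0, 0, 0], [0, 0, 0], 0.015], [[0, 0, 0], [0, 0, 0], 0.015]])

```text
clock: 9.8
tcp_pos: [0.5813, -0.0473, 0.0942]
orientation: [0.0, 3.141, -0.0]
ft_force: [-5.9, -0.6, 12.7]
width: 0.0294
gripper_force: 25.0
```

Emit:
send_rows(commands=[[[0, 0, 0], [0, 0, 0], 0.033], [[0, 0, 0], [0, 0, 0], 0.038], [[0, 0, 0], [0, 0, 0], 0.045], [[0, 0, 0], [0, 0, 0], 0.045], [[0, 0, 0], [0, 0, 0], 0.045], [[0, 0, 0], [0, 0, 0], 0.045], [[0, 0, -0.03], [0, 0, 0], 0.045], [[0, 0, -0.04], [0, 0, 0], 0.045]])

```text
clock: 10.6
tcp_pos: [0.5791, -0.047, 0.1607]
orientation: [0.0, -3.136, -0.001]
ft_force: [0.5, -0.9, -0.5]
width: 0.0452
gripper_force: 0.0
```

Emit:
send_rows(commands=[[[0, 0, -0.03], [0, 0, 0], 0.045], [[0, -0.04, 0], [0, 0, 0], 0.02], [[0, -0.04, 0], [0, 0, 0], 0.0], [[0, -0.04, 0], [0, 0, 0], 0.0], [[0, -0.04, 0], [0, 0, 0], 0.0], [[0, 0, 0], [0, 0, 0], 0.0], [[0, 0, 0], [0, 0, 0], 0.0]])

```text
clock: 11.3
tcp_pos: [0.5807, -0.2086, 0.1921]
orientation: [-0.005, -3.141, 0.0]
ft_force: [-0.1, 1.8, -0.1]
width: 0.0026
gripper_force: 0.0
```

Run:
```python
from h import *
np.set_printoptions(precision=4,suppress=True)
st=read_state(); print(st['tcp_pos'],st['width'])
for n in('scene','top'):
    s=snapshot(n); C=cloud(s)
    d=np.hypot(C[...,0]-.5818,C[...,1]+.048)
    for z in [(.054,.06),(.06,.067),(.09,.11)]:
        m=(d<.031)&(C[...,2]>z[0])&(C[...,2]<z[1])
        if m.sum()>5: print(n,z,m.sum(),C[m].min(0),C[m].max(0),(C[m].min(0)+C[m].max(0))/2,np.median(C[m][:,2]))
    cs=[s['color'][130:260,200:340],s['color'][150:280,190:330]][n=='top']
    cv2.imwrite(f'pics/d_{n}.png',cv2.resize(cs,None,fx=4,fy=4)[...,::-1])
    for t in['clamp_right_tab','clamp_left_tab','latch_pad']:
        for q in mark_of(t,s)[:1]: print(n,t,q['point'],round(q['conf'],2),pt(s,q['point']),onz(s,q['point'],.082))
a,b=[cv2.imread(f'pics/d_{n}.png') for n in('scene','top')]
cv2.imwrite('pics/d.png',cv2.resize(np.hstack([a,b]),(800,372)))
```

```text
[ 0.5807 -0.2086  0.1921] 0.002572205739251803
scene (0.054, 0.06) 54 [ 0.5549 -0.0765  0.0542] [ 0.6102 -0.0205  0.0599] [ 0.5826 -0.0485  0.0571] 0.05875100186999099
scene (0.06, 0.067) 123 [ 0.5542 -0.0762  0.0601] [ 0.6073 -0.0241  0.0669] [ 0.5808 -0.0502  0.0635] 0.06181314738086974
scene (0.09, 0.11) 97 [ 0.5668 -0.0632  0.0902] [ 0.5976 -0.0351  0.1064] [ 0.5822 -0.0492  0.0983] 0.0998738803708411
scene clamp_right_tab [306.9, 207.8] 0.84 [ 0.6102 -0.1203  0.0857] [ 0.6123 -0.1179  0.082 ]
scene clamp_left_tab [271.3, 178.4] 0.84 [ 0.6451  0.0887 -0.0012] [0.5991 0.0208 0.082 ]
scene latch_pad [276.1, 196.6] 0.7 [ 0.567  -0.0465  0.0897] [ 0.571  -0.0409  0.082 ]
top (0.054, 0.06) 56 [ 0.5546 -0.0744  0.0546] [ 0.6077 -0.0215  0.06  ] [ 0.5811 -0.048   0.0573] 0.05886908173771016
top (0.06, 0.067) 268 [ 0.5554 -0.0763  0.06  ] [ 0.6096 -0.022   0.0669] [ 0.5825 -0.0491  0.0635] 0.06226293416074835
top (0.09, 0.11) 187 [ 0.5673 -0.0627  0.0902] [ 0.5971 -0.0343  0.1073] [ 0.5822 -0.0485  0.0987] 0.10098218932252945
top clamp_right_tab [294.2, 182.1] 0.93 [ 0.6088 -0.1163  0.082 ] [ 0.6088 -0.1163  0.082 ]
top clamp_left_tab [225.5, 178.9] 0.61 [0.6094 0.0247 0.0795] [0.6087 0.0244 0.082 ]
```

View pics/d.png

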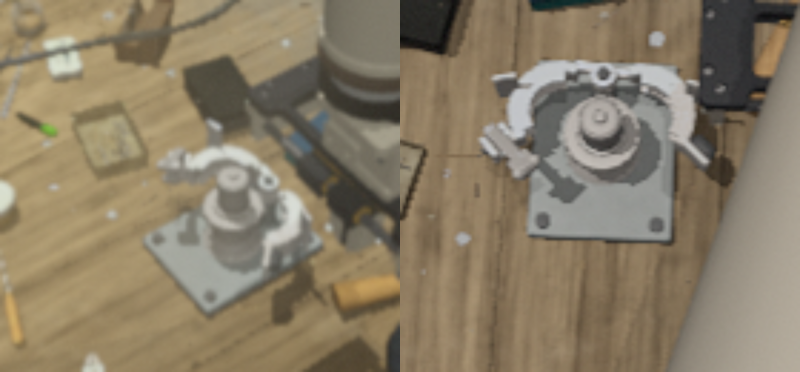

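The cover is seated: flange top at z 0.062, centre about (0.582,-0.0486). In the right half of the picture the right tab is at about (700,150). Next I put the closed fingers behind that tab, on its +x side.

Emit:
send_rows(commands=[[[-0.029, 0.043, 0], [0, 0, 0], 0], [[-0.03, 0.043, 0], [0, 0, 0], 0], [[0, 0, 0.02], [0, 0, 0.1], 0], [[0, 0, 0.02], [0, 0, 0.1], 0], [[0, 0, 0.02], [0, 0, 0], 0], [[0, 0, 0], [0, 0, 0], 0], [[0, 0, 0], [0, 0, 0], 0], [[0, 0, 0], [0, 0, 0], 0]])

```text
clock: 12.5
tcp_pos: [0.6387, -0.1247, 0.1337]
orientation: [0.313, 3.124, 0.0]
ft_force: [0.4, 0.9, 0.0]
width: 0.0002
gripper_force: 0.0
```

Run:
```python
from h import *
np.set_printoptions(precision=4,suppress=True)
st=read_state(); print(st['tcp_pos'],st['width'],st['joints'],R.from_rotvec(st['orientation']).as_matrix()[:,0])
```

```text
[ 0.6387 -0.1247  0.1337] 0.00022747546596163168 [ 0.1318  0.5874  0.0275  1.6532 -0.0196  0.8992  1.5381] [-0.9802  0.1982 -0.002 ]
```

Emit:
send_rows(commands=[[[0, 0, 0.02], [0, 0, 0], 0], [[0, 0, 0.018], [0, 0, 0], 0], [[0, 0, 0], [0, 0, 0], 0], [[0.006, 0, 0], [0, 0, 0], 0], [[0.006, 0, 0], [0, 0, 0], 0], [[0.004, 0, 0], [0, 0, 0], 0], [[0, 0, 0], [0, 0, 0], 0]])

```text
clock: 13.2
tcp_pos: [0.6234, -0.1219, 0.096]
orientation: [0.313, 3.122, -0.001]
ft_force: [3.1, -1.2, 0.0]
width: 0.0005
gripper_force: 1.7
```

Emit:
send_rows(commands=[[[0.004, 0, 0], [0, 0, 0], 0], [[0.0058, -0.0005, 0], [0, 0, 0.08], 0], [[0.0058, -0.0005, 0], [0, 0, 0.08], 0], [[0.0058, -0.0005, 0], [0, 0, 0.08], 0], [[0.0058, -0.0005, 0], [0, 0, 0.08], 0], [[0, 0, 0], [0, 0, 0], 0]])

```text
clock: 13.8
tcp_pos: [0.5972, -0.1159, 0.0959]
orientation: [0.809, 3.031, -0.0]
ft_force: [4.2, -3.0, 1.3]
width: 0.0001
gripper_force: 2.2
```

Run:
```python
from h import *
np.set_printoptions(precision=4,suppress=True)
st=read_state(); print(st['tcp_pos'],st['ft_force'],R.from_rotvec(st['orientation']).as_matrix()[:,0])
for n in('scene','top'):
    s=snapshot(n)
    for t in['clamp_right_tab','clamp_left_tab','latch_pad']:
        for q in mark_of(t,s)[:1]: print(n,t,q['point'],round(q['conf'],2),pt(s,q['point']),onz(s,q['point'],.082))
    cs=[s['color'][130:260,200:340],s['color'][150:280,190:330]][n=='top']
    cv2.imwrite(f'pics/e_{n}.png',cv2.resize(cs,None,fx=4,fy=4)[...,::-1])
a,b=[cv2.imread(f'pics/e_{n}.png') for n in('scene','top')]
cv2.imwrite('pics/e.png',cv2.resize(np.hstack([a,b]),(800,372)))
```

```text
[ 0.5972 -0.1159  0.0959] [ 4.2111 -3.0023  1.329 ] [-0.8671  0.4981 -0.0042]
scene clamp_right_tab [298.0, 214.4] 0.73 [ 0.5288 -0.1834  0.1801] [ 0.5807 -0.1219  0.082 ]
scene clamp_left_tab [265.7, 183.1] 0.52 [0.5798 0.0199 0.0761] [0.5767 0.0152 0.082 ]
scene latch_pad [262.6, 195.3] 0.52 [ 0.539  -0.0261  0.0946] [ 0.5451 -0.0164  0.082 ]
```

View pics/e.png

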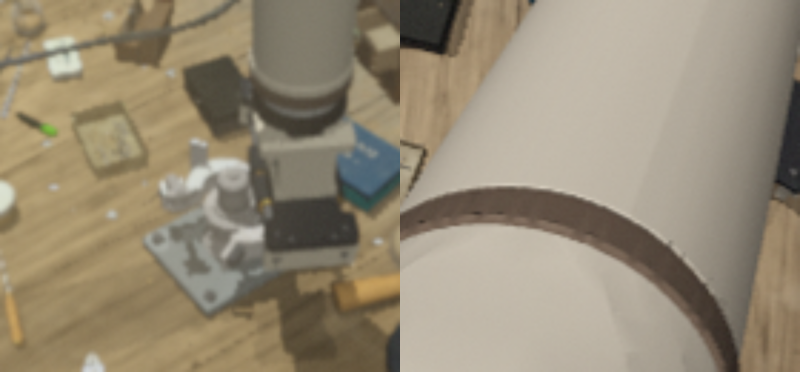

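The left picture shows the ring about half shut, with the closed fingers on the right tab. I'll keep going.

Emit:
send_rows(commands=[[[0.0058, -0.0006, 0], [0, 0, 0.08], 0], [[0.0058, -0.0006, 0], [0, 0, 0.08], 0], [[0.0058, -0.0006, 0], [0, 0, 0.08], 0], [[0.0058, -0.0006, 0], [0, 0, 0.08], 0], [[0.0044, -0.0005, 0], [0, 0, 0.06], 0], [[0, 0, 0], [0, 0, 0], 0], [[0, 0, 0], [0, 0, 0], 0]])

```text
clock: 14.9
tcp_pos: [0.5734, -0.101, 0.095]
orientation: [1.364, 2.828, 0.001]
ft_force: [4.5, -3.0, 3.5]
width: 0.0005
gripper_force: 2.4
```

Emit:
send_rows(commands=[[[0.003, -0.0003, 0], [0, 0, 0.04], 0], [[0.0022, -0.0002, 0], [0, 0, 0.03], 0], [[0.0015, 0, 0], [0, 0, 0], 0], [[0.001, 0, 0], [0, 0, 0], 0], [[0, 0, 0], [0, 0, 0], 0]])

```text
clock: 15.4
tcp_pos: [0.5701, -0.098, 0.0952]
orientation: [1.463, 2.772, -0.001]
ft_force: [9.3, -8.6, -1.8]
width: 0.0004
gripper_force: 6.0
```

Emit:
send_rows(commands=[[[0.001, 0, 0], [0, 0, 0], 0], [[0.001, 0, 0], [0, 0, 0], 0], [[0, 0, 0], [0, 0, 0], 0]])

```text
clock: 15.7
tcp_pos: [0.5701, -0.0978, 0.0953]
orientation: [1.463, 2.769, -0.002]
ft_force: [12.4, -10.5, -5.0]
width: 0.0006
gripper_force: 8.1
```

Emit:
send_rows(commands=[[[-0.01, 0, 0], [0, 0, 0], 0], [[-0.015, 0, 0], [0, 0, 0], 0], [[0, 0, -0.03], [0, 0, 0], 0], [[0, 0, -0.04], [0, 0, 0], 0], [[0, 0, 0], [0, 0, 0], 0], [[0, 0, 0], [0, 0, 0], 0]])

```text
clock: 16.3
tcp_pos: [0.5803, -0.1135, 0.1647]
orientation: [-1.463, -2.779, -0.001]
ft_force: [-0.4, 0.0, -0.6]
width: 0.0004
gripper_force: 0.0
```

Run:
```python
from h import *
np.set_printoptions(precision=4,suppress=True)
st=read_state(); print(st['tcp_pos'],st['joints'],R.from_rotvec(st['orientation']).as_matrix()[:,0])
for n in('scene','top'):
    s=snapshot(n)
    for t in['clamp_right_tab','clamp_left_tab','latch_pad']:
        for q in mark_of(t,s)[:1]: print(n,t,q['point'],round(q['conf'],2),pt(s,q['point']),onz(s,q['point'],.082))
    cs=[s['color'][130:260,200:340],s['color'][150:280,190:330]][n=='top']
    cv2.imwrite(f'pics/f_{n}.png',cv2.resize(cs,None,fx=4,fy=4)[...,::-1])
a,b=[cv2.imread(f'pics/f_{n}.png') for n in('scene','top')]
cv2.imwrite('pics/f.png',cv2.resize(np.hstack([a,b]),(800,372)))
```

```text
[ 0.5803 -0.1135  0.1647] [-0.035   0.4644  0.2364  1.7949 -0.1354  0.8982  0.8634] [-0.5659  0.8245  0.0007]
scene clamp_left_tab [264.8, 192.0] 0.47 [ 0.5587 -0.0066  0.0773] [ 0.5564 -0.0102  0.082 ]
```

View pics/f.png

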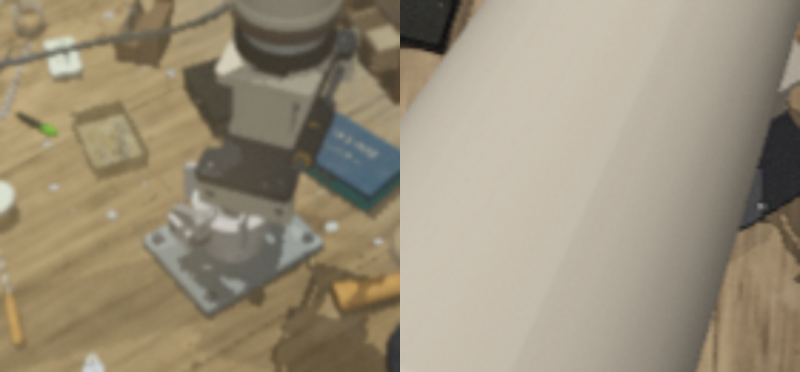

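Emit:
send_rows(commands=[[[0, 0, 0], [0, 0, 0.149], 0], [[0, 0, 0], [0, 0, 0.149], 0], [[0, 0, 0], [0, 0, 0.149], 0], [[0, 0, 0], [0, 0, 0.149], 0], [[0.024, -0.024, 0], [0, 0, 0], 0], [[0.0235, -0.023, 0], [0, 0, 0], 0], [[0, 0, 0], [0, 0, 0], 0], [[0, 0, 0], [0, 0, 0], 0]])

```text
clock: 17.5
tcp_pos: [0.5331, -0.0656, 0.1644]
orientation: [-2.214, -2.229, -0.0]
ft_force: [0.5, 0.1, 0.3]
width: 0.0005
gripper_force: 0.0
```

Run:
```python
from h import *
np.set_printoptions(precision=4,suppress=True)
st=read_state(); print(st['tcp_pos'],R.from_rotvec(st['orientation']).as_matrix()[:,0],st['ft_force'])
for n in('scene','top'):
    s=snapshot(n); C=cloud(s)
    for t in['clamp_right_tab','clamp_left_tab','latch_pad']:
        for q in mark_of(t,s)[:1]: print(n,t,q['point'],round(q['conf'],2),pt(s,q['point']),onz(s,q['point'],.082))
    m=(abs(C[...,0]-.532)<.02)&(abs(C[...,1]+.05)<.05)&(C[...,2]>.07)&(C[...,2]<.115)
    Q=C[m]; print(len(Q)); 
    if len(Q):
        for lo in np.arange(-.1,0,.01):
            q=Q[(Q[:,1]>=lo)&(Q[:,1]<lo+.01)]
            if len(q): print(round(lo,3),len(q),q.min(0),q.max(0))
```

```text
[ 0.5331 -0.0656  0.1644] [-0.0067  1.      0.0002] [0.5226 0.0886 0.255 ]
scene clamp_right_tab [287.6, 208.2] 0.58 [ 0.58   -0.0794  0.0659] [ 0.5717 -0.0902  0.082 ]
scene clamp_left_tab [267.1, 192.5] 0.85 [ 0.52   -0.0769  0.1624] [ 0.5603 -0.0152  0.082 ]
scene latch_pad [267.8, 206.6] 0.67 [ 0.5268 -0.0672  0.0973] [ 0.534  -0.0563  0.082 ]
93
-0.08 33 [ 0.5241 -0.0748  0.0715] [ 0.5467 -0.0702  0.1001]
-0.07 31 [ 0.526  -0.07    0.0738] [ 0.5443 -0.0601  0.0983]
-0.06 7 [ 0.5314 -0.0596  0.0842] [ 0.545  -0.0508  0.0926]
-0.05 8 [ 0.5295 -0.0498  0.0803] [ 0.5393 -0.0407  0.0864]
-0.04 10 [ 0.5299 -0.0387  0.0723] [ 0.5408 -0.0301  0.0804]
-0.03 4 [ 0.5319 -0.0264  0.0705] [ 0.5392 -0.0231  0.0726]
0
```

Emit:
send_rows(commands=[[[0, 0, 0.02], [0, 0, 0], 0], [[0, 0, 0.02], [0, 0, 0], 0], [[0, 0, 0.006], [0, 0, 0], 0], [[0, 0, 0.006], [0, 0, 0], 0], [[0, 0, 0.006], [0, 0, 0], 0], [[0, 0, 0.004], [0, 0, 0], 0], [[0, 0, 0.003], [0, 0, 0], 0], [[0, 0, 0], [0, 0, 0], 0]])

```text
clock: 18.7
tcp_pos: [0.5327, -0.0661, 0.099]
orientation: [-2.215, -2.227, 0.001]
ft_force: [-0.2, -0.3, 0.3]
width: 0.0002
gripper_force: 0.0
```

Emit:
send_rows(commands=[[[0, 0, 0.003], [0, 0, 0], 0], [[0, 0, 0.002], [0, 0, 0], 0], [[0, 0, 0.002], [0, 0, 0], 0], [[0, 0, 0], [0, 0, 0], 0]])

```text
clock: 19.1
tcp_pos: [0.5336, -0.0666, 0.0951]
orientation: [-2.216, -2.226, -0.002]
ft_force: [-8.6, 0.1, 27.7]
width: 0.0005
gripper_force: 13.6
```

Emit:
send_rows(commands=[[[0, 0, -0.01], [0, 0, 0], 0], [[0, 0, -0.03], [0, 0, 0], 0], [[0, 0, -0.05], [0, 0, 0], 0], [[0, 0, -0.05], [0, 0, 0], 0], [[-0.05, 0, 0], [0, 0, 0], 0], [[-0.05, 0, 0], [0, 0, 0], 0], [[-0.05, -0.03, 0], [0, 0, 0], 0], [[-0.05, -0.03, 0], [0, 0, 0], 0]])

```text
clock: 19.9
tcp_pos: [0.482, -0.2537, 0.2323]
orientation: [2.215, 2.228, -0.0]
ft_force: [0.5, -0.6, 0.6]
width: 0.0003
gripper_force: 0.0
```

Emit:
send_rows(commands=[[[-0.04, -0.03, 0], [0, 0, 0], 0], [[-0.04, -0.03, 0], [0, 0, 0], 0], [[0, 0, 0], [0, 0, 0], 0], [[0, 0, 0], [0, 0, 0], 0]])

```text
clock: 20.3
tcp_pos: [0.4218, -0.3338, 0.2323]
orientation: [-2.22, -2.222, -0.0]
ft_force: [1.0, 0.8, 0.1]
width: 0.0005
gripper_force: 0.0
```

Run:
```python
from h import *
np.set_printoptions(precision=4,suppress=True)
st=read_state(); print(st['tcp_pos'],st['ft_force'])
for n in('scene','top'):
    s=snapshot(n); C=cloud(s)
    for t in['clamp_right_tab','clamp_left_tab','latch_pad']:
        for q in mark_of(t,s)[:1]: print(n,t,q['point'],round(q['conf'],2),pt(s,q['point']),onz(s,q['point'],.082))
    m=(abs(C[...,0]-.532)<.016)&(abs(C[...,1]+.05)<.05)&(C[...,2]>.055)&(C[...,2]<.15)
    Q=C[m]
    for lo in np.arange(-.1,0,.01):
        q=Q[(Q[:,1]>=lo)&(Q[:,1]<lo+.01)]
        if len(q): print(round(lo,3),len(q),q.min(0),q.max(0))
    d=np.hypot(C[...,0]-.5822,C[...,1]+.0483); m=(d<.03)&(C[...,2]>.09)&(C[...,2]<.115)
    if m.sum(): print('cover',(C[m].min(0)+C[m].max(0))/2,C[m].max(0))
    cs=[s['color'][130:260,200:340],s['color'][150:280,190:330]][n=='top']
    cv2.imwrite(f'pics/g_{n}.png',cv2.resize(cs,None,fx=4,fy=4)[...,::-1])
a,b=[cv2.imread(f'pics/g_{n}.png') for n in('scene','top')]
cv2.imwrite('pics/g.png',cv2.resize(np.hstack([a,b]),(800,372)))
```

```text
[ 0.4218 -0.3338  0.2323] [1.0401 0.833  0.1274]
scene clamp_right_tab [284.9, 210.4] 0.46 [ 0.3838 -0.3277  0.4354] [ 0.5618 -0.092   0.082 ]
scene clamp_left_tab [263.0, 190.2] 0.63 [ 0.5973  0.063  -0.0008] [ 0.5562 -0.0021  0.082 ]
scene latch_pad [274.1, 213.5] 0.68 [ 0.5376 -0.0788  0.0739] [ 0.5338 -0.0843  0.082 ]
-0.09 28 [ 0.5244 -0.0881  0.0672] [ 0.5445 -0.0802  0.0757]
-0.08 21 [ 0.5266 -0.08    0.0568] [ 0.5459 -0.0706  0.0761]
-0.07 29 [ 0.5243 -0.0696  0.055 ] [ 0.5479 -0.0607  0.0762]
-0.06 30 [ 0.5236 -0.0596  0.0566] [ 0.5474 -0.0515  0.0759]
-0.05 21 [ 0.5247 -0.0491  0.0559] [ 0.5469 -0.0407  0.0758]
-0.04 37 [ 0.5206 -0.0399  0.0571] [ 0.5477 -0.0302  0.076 ]
-0.03 4 [ 0.5245 -0.0287  0.0606] [ 0.5446 -0.0274  0.0672]
cover [ 0.5796 -0.0491  0.0984] [ 0.5919 -0.0365  0.1066]
top clamp_right_tab [280.3, 201.6] 0.67 [ 0.5639 -0.0899  0.0919] [ 0.5664 -0.0899  0.082 ]
top clamp_left_tab [240.1, 201.1] 0.83 [ 0.5606 -0.0097  0.0933] [ 0.5634 -0.0086  0.082 ]
top latch_pad [273.2, 216.7] 0.68 [ 0.5361 -0.077   0.0743] [ 0.5345 -0.0771  0.082 ]
-0.09 44 [ 0.5254 -0.0886  0.0693] [ 0.5469 -0.0803  0.0778]
-0.08 42 [ 0.5274 -0.079   0.0556] [ 0.5444 -0.0704  0.0772]
-0.07 47 [ 0.524  -0.0687  0.0564] [ 0.5455 -0.0603  0.0771]
-0.06 53 [ 0.5238 -0.0598  0.0604] [ 0.5478 -0.0503  0.0781]
-0.05 43 [ 0.5241 -0.0485  0.0559] [ 0.5477 -0.04    0.0767]
-0.04 60 [ 0.5213 -0.0398  0.0602] [ 0.5478 -0.0302  0.0773]
-0.03 14 [ 0.5238 -0.0299  0.0579] [ 0.5446 -0.0271  0.0736]
cover [ 0.582  -0.0485  0.0994] [ 0.5971 -0.0342  0.1087]
```

View pics/g.png

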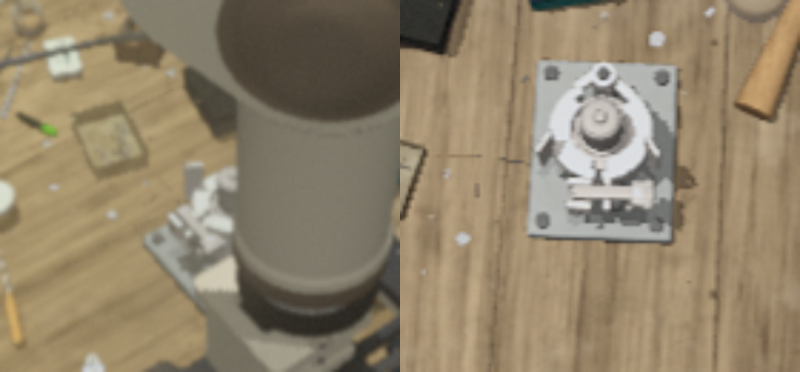

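The top view shows the ring shut round the cover (about (600,125)). The strap lies level at z 0.075–0.077 with its pad at y -0.077, so it's hooked by itself, and the robot is clear.

```bash
python3 -c "
from cell import *
print(finish_job())"
```

```text
the job is handed in; nothing more can be done
None
```

I seated the cover on the port, swung the clamp ring shut and pressed the latch strap down. In the last picture before hand-in the strap lay flat by itself and the arm was clear, about 20 s into the 58 s. The job is handed in, and no verdict came back.

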